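Locate a specimen carrier in a three-point fixture

TASK

Put the longer of the two rock-specimen carriers flat into the dark steel locating fixture, with its rock end towards the end stop, and push it fully home so that its long edge is against both dowels and its rock end is against the end stop. Then swing the fixture's keeper arm fully across it, leaving the carrier seated against all three points. Leave the shorter carrier, the dropper bottle and the loupe where they are.

Things in the scene. Friction and masses are not known exactly. Their poses are not given: they have to be found in the camera images.
- carrier_grip (a point): Longer carrier, loose, 0.3 kg: aluminium plate 70 (x) x 120 (y) x 10 mm, an upright grey grip bar 12 (x) x 36 (y) mm rising 45 mm from the middle of its top, and a tan rock (46 x 26 x 13 mm) fixed on top at its -y end (rock end). This point: inside the bar, on the plate's centre line, 33 mm above the underside, 22 mm below the bar's top. z up, y along plate and bar, away from the rock.
- carrier_edge_a (a point): Point on the longer carrier's +x long edge (the edge that goes against the dowels), half-way up its 10 mm thickness, +35 mm in x and +40 mm in y from the grip bar's axis. Axes as carrier_grip.
- carrier_edge_b (a point): As carrier_edge_a, but at -40 mm in y (nearer the rock end).
- carrier_end (a point): Middle of the longer carrier's rock-end edge, half-way up its thickness: -60 mm in y from the grip bar's axis. Axes as carrier_grip.
- carrier: The longer carrier again: origin at the centre of its plate's underside, axes as carrier_grip.
- fixture: Locating fixture, fixed to the desk: dark steel base 180 x 180 x 12 mm, origin at the centre of its underside, z up. The carrier lies on its flat top, so its edges are then 12 to 22 mm above the desk. Two dowels stand at +x, the end stop at -y; -x and +y sides are open for pushing. With the carrier home, its axes agree with the fixture's and its centre is over the fixture's centre.
- dowel_a (a point): Face of one steel dowel that the carrier's edge touches: fixture x = 35, y = +40 mm, 17 mm above the desk. The dowel (10 mm diameter, axis at x = 40 mm) stands 11 mm above the base. Axes as fixture.
- dowel_b (a point): The same on the other dowel, at fixture x = 35, y = -40 mm.
- end_stop (a point): Contact face of the end stop, where the carrier's rock end touches: fixture x = 0, y = -60 mm, 17.5 mm above the desk. A small button on a steel block 30 (x) x 16 (y) mm, 11 mm above the base. Axes as fixture.
- keeper (a joint): Angle of the keeper arm about an upright pivot at fixture x = 68, y = 46 mm (post 20 mm diameter). 0: the arm points to fixture +y (open); grows anticlockwise from above to its end of travel, 1.57: pointing to -x, across the carrier's end without rock. Lower limit -0.4. Steel bar 16 wide, 8 thick, 77 mm long, its underside 3.5 mm above a seated carrier. Friction about 1 N at the knob; stays put.
- keeper_knob (a point): Centre of the keeper's black knob, an upright round post 13 mm in diameter near the arm's free end, 68 mm from the pivot axis; it rises from 33.5 to 63.5 mm above the desk, this point is 48.5 mm above it. y along the arm away from the pivot.
- short_carrier: Shorter carrier, a bystander: like the other, but its plate is only 86 mm long (70 mm wide), its grip bar 30 mm long and its rock dark grey. Origin at the centre of its underside. Leave it. The tall microscope stands close to the left (+y) of both carriers: keep the arm clear of it, passing nearer the robot than the desk edge.
- dropper_bottle: Small white dropper bottle, 29 mm diameter, 69 mm high, on the desk in front of the microscope; origin under its base. Leave it.
- loupe: Folding pocket loupe, 40 x 24 x 14 mm, on the desk left of the microscope; origin under its centre. Leave it.

How it is judged:
By the outcome, as a careful person would: the job done as asked, in the order asked, and still so for the second after the job is handed in, with the robot touching nothing.
It also fails if it takes over 72 s, if anything falls off the work surface, if the arm or the gripper's body presses on something with over 40 N, if the wrist force passes 120 N, or if a joint passes its speed limit or range.

ROBOT

A 6-joint arm with a two-finger parallel gripper is mounted at the origin on a cart in front of the work surface, level with it; the furniture and walls round the work are solid. World frame = base frame: x ahead of the robot, y to its left, z up, the work surface at z = 0. Lengths are in m, angles in degrees, forces in N, time in s.
With the tool pointing down it reaches from about 0.275 to 0.825 m from the base axis. Payload 5.2 kg.
Tool frame: the origin (TCP) lies at the centre of the arm's flange, where the gripper is bolted on; the fingertips stand 186 mm ahead of it and the grasp point (between the pads) lies 167 mm ahead of it; z points along the fingers, y is the line along which they close (so a half turn about z gives the same grasp; the last joint's range is limited). The gripper opens to 93 mm and grips with 3 to 60 N. Pads are 15 mm wide; open, the fingers measure 128 mm over their backs; the gripper's body (75 mm by 188 mm) begins 65 mm behind the grasp point.
Start: joints at [63.151, 14.817, 87.949, -0, 77.235, -11.62], TCP at [0.144, 0.531, 0.405] pointing down, gripper open.
Joint ranges: [-179.93, 179.93], [-52.35, 119.4], [10.71, 147.94], [-69.91, 249.91], [12.55, 155.21], [-178.61, 178.61]. Speed limits (degrees/s): [147.25, 147.25, 180, 180, 180, 180].

INTERFACE

Orientations are given as [roll, pitch, yaw] about the fixed x, y, z axes, in that order (R = Rz(yaw) Ry(pitch) Rx(roll)).
In Python, from rig import r, imaging gives the robot as it stands. Calls block until the motion is done:
- r.movep(position, orientation): joint-space move of the TCP to a pose.
- r.line_to(position, v=0.15, ori=None): straight line of the TCP; ori=None keeps the orientation; v is the mean speed in m/s.
- r.set_joints(angles): joint-space move.
- r.set_gripper(opening, newtons=None): opening from 0.0 (shut) to 1.0 (fully open); newtons is the grip in N (None keeps the last); returns when the fingers have stopped.
- r.wait(seconds).
- r.solve_ik(position, orientation): joint angles nearest the present ones, or None.
- r.sense(): the state.
- imaging.get_image(name): name is "scene" or "top" or "wrist"; returns the picture (420x560x3 uint8, blue, green, red); there is no depth.
- imaging.camera_info(name): a dict with "intrinsics" (3x3 intrinsics, pixels), "position" and "attitude" of the camera in the world. Camera axes: x right, y down, z forward; pixel columns grow to the right and rows downward; lengths in m; the calibration is good to about 2 mm. A picture is of the moment at which its call begins: read the wrist's pose just before it. camera_info takes no time and is no camera call; for the wrist camera it gives the pose at the moment of the call.
A pose or a line that the arm cannot do raises r.PlanningError and nothing moves.
- r.job_done(): hands the job in; it is judged then, once.
The state is a dict: "time": time; "qpos": joint angles; "joint_vel": joint speeds; "effort": joint torques, N m; "ee_pos": TCP position; "eef_rot": TCP orientation; "contact_force": force on the tool from outside, world axes, zero at the start; "wrist_torque": the same for the moment, N m; "gripper_width": opening from 0.0 (shut) to 1.0 (fully open); "grip_force": force on a finger pad.
Only numpy, scipy, OpenCV 4.12 (cv2) and the standard library are available. Lean on these libraries where they do the work, as an engineer would, in place of code of your own. Each camera call takes 0.05 s, during which the arm holds its last target. There are 200 camera calls.

## Working session

There is one attempt and no reset: what is moved stays moved. The work goes in short steps, each a Python script; the robot and the scene stay as the last script left them, time stands still between calls to the robot, and variables do not carry over. Pictures are saved under pics/ and viewed, at most 10 in all, crops included, and the job is handed in when it is done.

```bash
mkdir -p pics; ls; python3 - <<'E'
from rig import r, imaging
import cv2,numpy as np
a=imaging.get_image("top");b=imaging.get_image("scene")
cv2.imwrite("pics/top.png",cv2.resize(a,(800,600),interpolation=cv2.INTER_CUBIC));cv2.imwrite("pics/scene.png",b)
for n in("top","scene","wrist"):print(n,imaging.camera_info(n))
s=r.sense();print(s)
E
```

```text
pics
top {'intrinsics': array([[434.84286062,   0.        , 277.75967281],
       [  0.        , 434.84286062, 205.16105656],
       [  0.        ,   0.        ,   1.        ]]), 'position': array([0.42839184, 0.0159662 , 1.22858018]), 'attitude': array([-1.74416841e+02, -1.50118759e-01, -9.00771102e+01])}
scene {'intrinsics': array([[461.3216833 ,   0.        , 275.17391968],
       [  0.        , 461.3216833 , 207.30793638],
       [  0.        ,   0.        ,   1.        ]]), 'position': array([-0.4649852 , -0.50727656,  0.73427772]), 'attitude': array([-120.78683816,   -0.69211514,  -62.57017339])}
wrist {'intrinsics': array([[359.71651413,   0.        , 285.11781623],
       [  0.        , 359.71651413, 211.33421199],
       [  0.        ,   0.        ,   1.        ]]), 'position': array([0.0637106 , 0.55189108, 0.38397619]), 'attitude': array([1.62659345e+02, 1.24157589e-01, 7.47572158e+01])}
{'time': 0.1, 'qpos': array([ 6.31538641e+01,  1.48548317e+01,  8.80022919e+01,  1.52216155e-03,
        7.72358366e+01, -1.16175220e+01]), 'joint_vel': array([ 7.46427113e-05, -1.44070550e-02, -9.75440134e-02, -1.88276032e-01,
        6.06760862e-02,  9.48416527e-02]), 'effort': array([ 2.60566805e-03, -4.38201714e+01, -2.84646142e+01,  7.23439408e-02,
        3.60481348e-02, -7.14715429e-05]), 'ee_pos': array([0.14433898, 0.53053415, 0.40402059]), 'eef_rot': array([-1.79909243e+02, -2.01736614e-02,  1.64771033e+02]), 'contact_force': array([-0.14290854, -0.60307118, -0.63946026]), 'wrist_torque': array([0.03097956, 0.01631779, 0.03166452]), 'grip_force': 0.0, 'gripper_width': 0.9994285748078934}
```

View pics/top.png

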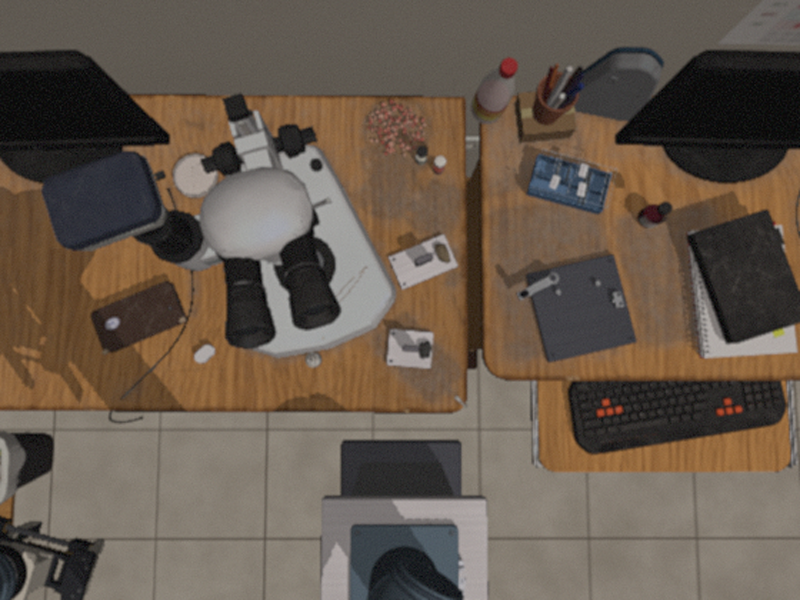

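View pics/scene.png

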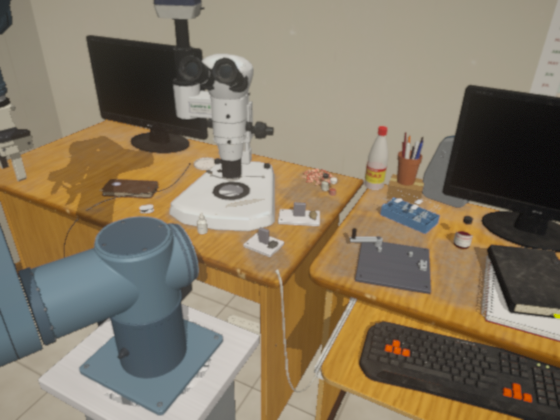

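The top view shows the long carrier at (423,260) in the 800-wide picture, with its rock at the right end. The short carrier is at (410,349). The fixture is at (581,307), with the keeper knob at about (525,292). The end-stop block seems to be at (616,298).

```bash
cat > h.py <<'E'
import numpy as np,cv2
from scipy.spatial.transform import Rotation as Ro
from rig import r, imaging
def px2w(ci,u,v,z):
    R=Ro.from_euler('xyz',ci['attitude'],degrees=True).as_matrix();K=ci['intrinsics']
    d=R@np.linalg.solve(K,[u,v,1]);p=ci['position'];return p+d*(z-p[2])/d[2]
def w2px(ci,P):
    R=Ro.from_euler('xyz',ci['attitude'],degrees=True).as_matrix()
    q=ci['intrinsics']@(R.T@(np.asarray(P)-ci['position']));return q[:2]/q[2]
E
python3 - <<'E'
from h import *
ci=imaging.camera_info("top")
def w(u,v,z): return px2w(ci,(u+.5)*.7-.5,(v+.5)*.7-.5,z).round(4)
for n,u,v,z in [("long",423,260,.01),("barL",422,257,.05),("rock",444,252,.02),("short",410,349,.01),("fixTL",527,271,.012),("TR",612,256,.012),("BR",634,340,.012),("BL",549,359,.012),("knob",525,292,.06),("pivot",555,281,.03),("d1",558,292,.02),("d2",598,283,.02),("stop",616,298,.02),("scopefront",275,352,.03),("scoperight",393,295,.03),("eyep",250,340,.3),("eyep2",316,322,.3),("deskedge",466,410,0),("bottle",314,360,.03)]: print(n,w(u,v,z))
im=imaging.get_image("top")
def crop(u0,v0,w_,h_): return cv2.resize(im[v0:v0+h_,u0:u0+w_],(400,600),interpolation=cv2.INTER_CUBIC)
cv2.imwrite("pics/c1.png",np.hstack([crop(262,150,80,120),crop(363,165,80,120)]))
s=r.sense()
# wrist cam relative to tool
T=Ro.from_euler('xyz',s['eef_rot'],degrees=True);c=imaging.camera_info("wrist")
print(T.inv().apply(c['position']-s['ee_pos']), (T.inv()*Ro.from_euler('xyz',c['attitude'],degrees=True)).as_matrix().round(3))
E
```

```text
long [ 0.6138 -0.039   0.01  ]
barL [ 0.6135 -0.0353  0.05  ]
rock [ 0.6281 -0.0799  0.02  ]
short [ 0.4381 -0.0126  0.01  ]
fixTL [ 0.5913 -0.2443  0.012 ]
TR [ 0.6211 -0.4134  0.012 ]
BR [ 0.4551 -0.4507  0.012 ]
BL [ 0.4183 -0.2834  0.012 ]
knob [ 0.5448 -0.2293  0.06  ]
pivot [ 0.5692 -0.2944  0.03  ]
d1 [ 0.5487 -0.3023  0.02  ]
d2 [ 0.5664 -0.3813  0.02  ]
stop [ 0.5368 -0.4155  0.02  ]
scopefront [0.4326 0.2471 0.03  ]
scoperight [0.5423 0.0205 0.03  ]
eyep [0.4495 0.2326 0.3   ]
eyep2 [0.4762 0.1346 0.3   ]
deskedge [ 0.3195 -0.1218  0.    ]
bottle [0.4172 0.172  0.03  ]
[ 0.08343147 -0.00054437  0.02005717] [[-0.    -0.954 -0.298]
 [ 1.    -0.    -0.001]
 [ 0.001 -0.298  0.954]]
```

View pics/c1.png

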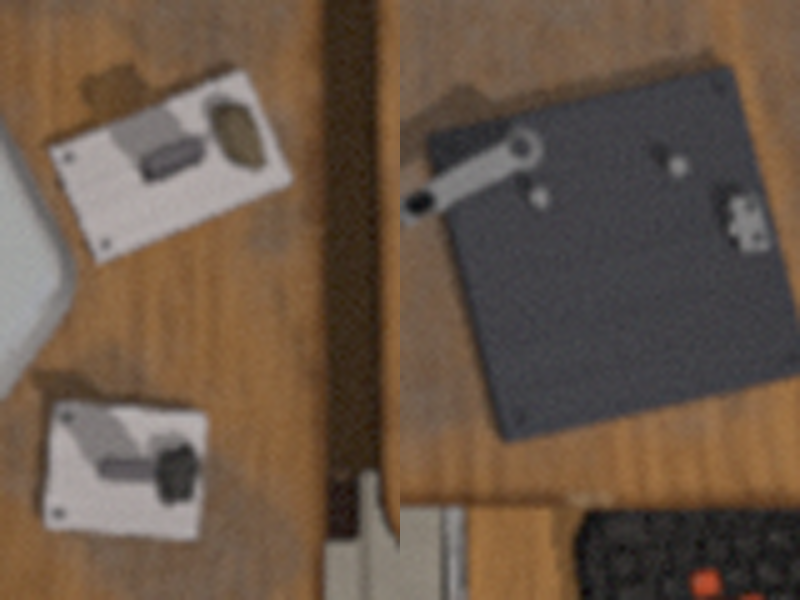

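The enlarged crop shows the long carrier's rock at its -y (right) end. The dowels are at the far side, (538,197) and (678,165), the end stop is at right and the knob at left. The fixture yaw is about 12.6° and the carrier yaw about 20°. Next I retract, swing round clear of the microscope, and look from close by.

```bash
cat >> h.py <<'E'
def look(name,c,yaw,z,off=.03,retain=True):
    y=np.radians(yaw);t=np.array([np.cos(y),np.sin(y)])
    p=np.array([*(np.array(c)-off*t),z]);r.movep(p,[180,0,yaw]);r.wait(.3)
    ci=imaging.camera_info("wrist");im=imaging.get_image("wrist")
    cv2.imwrite(f"pics/{name}.png",im);np.savez(f"pics/{name}.npz",**ci)
    return ci
E
python3 - <<'E'
from h import *
q=r.sense()['qpos']; a=np.radians(63.15)
r.line_to([.31*np.cos(a),.31*np.sin(a),.405],v=.2)
q=np.array(r.sense()['qpos']); q[0]=-30; q[5]=135; print(q); r.set_joints(q)
print(r.sense()['ee_pos'],r.sense()['eef_rot'])
look("fix",[.522,-.34],-77.4,.33)
print(r.sense()['time'],r.sense()['qpos'])
look("car",[.6138,-.039],-70,.32)
print(r.sense()['time'],r.sense()['ee_pos'],r.sense()['eef_rot'],r.sense()['contact_force'])
E
```

```text
[-3.00000000e+01 -1.18571279e+01  1.15481415e+02  1.22255838e-02
  7.63481281e+01  1.35000000e+02]
[ 0.30662333 -0.04878222  0.40507809] [-1.79973647e+02  3.03980790e-04 -7.49410550e+01]
5.6833 [-4.16611915e+01  2.32506628e+01  8.66021926e+01  7.91165208e-04
  7.00912460e+01  1.25710981e+02]
7.225 [ 0.60355204 -0.0116901   0.3200119 ] [-1.79999405e+02 -6.68605387e-03 -7.00743017e+01] [ 1.02303895 -0.26561534 -0.28862041]
```

View pics/fix.png

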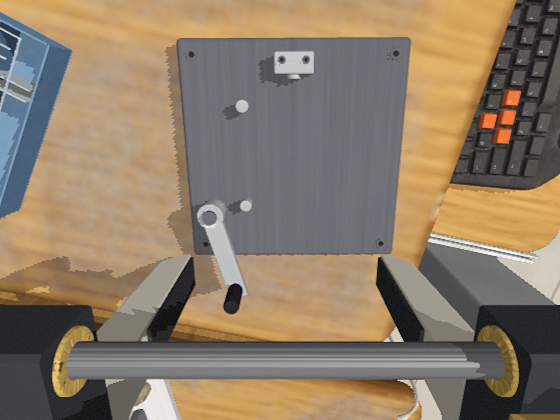

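View pics/car.png

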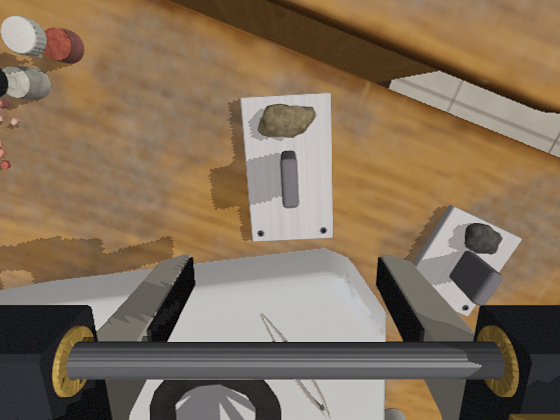

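In the fixture view the base corners are (178,38), (411,38), (392,254) and (194,254), the dowels are at (242,106) and (246,206), and the knob top is at (231,308). In the carrier view the plate corners are (241,98), (330,94), (333,237) and (254,242), with the rock at the top (-y) end.

```bash
cat >> h.py <<'E'
from scipy.optimize import least_squares
def fit(ci,model,px,x0):
    model=np.array(model,float);px=np.array(px,float)
    def f(x):
        c,s=np.cos(x[2]),np.sin(x[2]);M=model.copy()
        M[:,0]=x[0]+c*model[:,0]-s*model[:,1];M[:,1]=x[1]+s*model[:,0]+c*model[:,1]
        return np.concatenate([w2px(ci,m)-p for m,p in zip(M,px)])
    o=least_squares(f,x0);return o.x,o.fun.reshape(-1,2).round(1)
E
python3 - <<'E'
from h import *
ci=dict(np.load("pics/fix.npz"))
m=[[.09,-.09,.012],[-.09,-.09,.012],[-.09,.09,.012],[.09,.09,.012],[.04,-.04,.023],[.04,.04,.023]]
x,e=fit(ci,m,[[178,38],[411,38],[392,254],[194,254],[242.5,105],[246.5,206]],[.52,-.34,.22]);print("fix",x[:2],np.degrees(x[2]),e.tolist())
k=px2w(ci,231.5,307,.0635);c,s=np.cos(x[2]),np.sin(x[2]);d=k[:2]-x[:2];print("knob",k,"in fix",c*d[0]+s*d[1],-s*d[0]+c*d[1])
ci=dict(np.load("pics/car.npz"))
m=[[.035,-.06,.01],[-.035,-.06,.01],[-.035,.06,.01],[.035,.06,.01]]
x,e=fit(ci,m,[[241,98],[330.5,94],[333,237],[254,241.5]],[.61,-.04,.35]);print("car",x[:2],np.degrees(x[2]),e.tolist())
E
```

```text
fix [ 0.51693205 -0.35005463] 12.620834104573236 [[-2.3, -1.2], [2.7, -1.2], [0.6, 1.5], [-0.4, 1.5], [-0.0, 1.0], [-0.7, -0.1]]
knob [ 0.54083909 -0.23112104  0.0635    ] in fix 0.04931615268445966 0.11083620626192732
car [ 0.60891474 -0.03873943] 23.063087847730117 [[-0.7, -0.2], [0.9, -1.5], [0.8, 1.4], [-1.0, 1.0]]
```

```bash
python3 - <<'E'
from h import *
Y=-90+23.06
r.movep([.6089,-.0387,.27],[180,0,Y]); r.set_gripper(.6)
r.line_to([.6089,-.0387,.2005],v=.1); r.wait(.2)
print(r.sense()['contact_force'])
r.set_gripper(0,newtons=25); s=r.sense(); print(s['gripper_width']*93,s['grip_force'],s['contact_force'])
r.line_to([.6089,-.0387,.29],v=.15); s=r.sense(); print(s['gripper_width']*93,s['contact_force'])
a=np.radians(12.62);F=np.array([.51693,-.35005]);R=np.array([[np.cos(a),-np.sin(a)],[np.sin(a),np.cos(a)]])
p=F+R@[-.009,.010]; r.movep([*p,.29],[180,0,-77.38]); r.line_to([*p,.222],v=.1); r.wait(.3)
ci=imaging.camera_info("wrist");cv2.imwrite("pics/pre.png",imaging.get_image("wrist"));np.savez("pics/pre.npz",**ci)
s=r.sense();print(s['time'],s['contact_force'],s['ee_pos'])
E
```

```text
[ 0.45123965 -0.41067344 -0.56864359]
11.725733153300427 24.99989926815033 [1.11732063 0.89492572 0.1907455 ]
11.55396768242782 [-0.28622214 -0.55539437 -4.78307225]
13.3 [ 0.31463454 -0.21200762 -4.07888152] [ 0.50602848 -0.34235214  0.22246869]
```

View pics/pre.png

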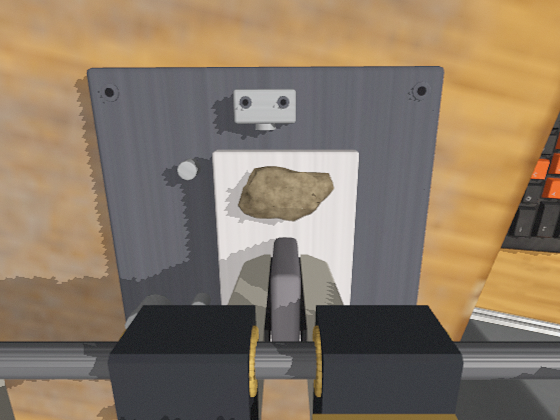

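The carrier is held squarely. Its rock-end corners are at (214,151) and (358,151), the stop button face is at about (265,129), and dowel_b is at (187,170).

```bash
cat >> h.py <<'E'
A=np.radians(12.62);F=np.array([.51693,-.35005]);RF=np.array([[np.cos(A),-np.sin(A)],[np.sin(A),np.cos(A)]])
OR=[180,0,-77.38]
def tofix(p): return RF.T@(np.array(p)[:2]-F)
def tcp(): return tofix(r.sense()['ee_pos'])
def fl(l,z,v=.1): r.line_to([*(F+RF@np.array(l)),z],v=v)
def force(): s=np.mean([r.sense()['contact_force'] for _ in range(3)],0);return np.array([*(RF.T@s[:2]),s[2]])
def push(d,lim,step=.001,maxd=.02):
    "step along fixture direction d until force opposing rises by lim"
    s=r.sense();p0=np.array(s['ee_pos']);d=np.array(d,float);r.wait(.15);f0=force();n=0
    while n*step<maxd:
        n+=1;r.line_to([*(p0[:2]+RF@d*n*step),p0[2]],v=.03);r.wait(.03);df=force()-f0
        if -df[:2]@d>lim: break
    print("push",d,"travel",n*step,"df",df.round(1),"tcp",(tcp()*1e3).round(2));return n*step
E
python3 - <<'E'
from h import *
ci=dict(np.load("pics/pre.npz"))
for n,u,v,z in [("cL",214,151,.0325),("cR",358,151,.0325),("stop",265,128,.0205),("dow",187,170,.023),("fTL",88,69,.012),("fTR",443,67,.012)]:print(n,(tofix(px2w(ci,u,v,z))*1e3).round(1))
f0=force();p=tcp()
for z in np.arange(.217,.208,-.001):
    fl(p,z,.03);f=force()-f0
    if f[2]>3: break
print(z,f,tcp())
push([1,0],8); push([0,-1],8)
print(r.sense()['time'],force())
cv2.imwrite("pics/seat1.png",imaging.get_image("wrist"))
E
```

```text
cL [ 24.5 -51.1]
cR [-43.3 -51.1]
stop [  0.9 -60.8]
dow [ 40.5 -40.3]
fTL [ 88.4 -88.7]
fTR [-86.9 -89.5]
0.212 [-2.01326862  1.31062618  4.61979835] [-0.00888388  0.00979439]
push [1. 0.] travel 0.012 df [-9.9 -1.1  3.3] tcp [1.8  9.66]
push [ 0. -1.] travel 0.003 df [4.9 8.7 3.6] tcp [1.42 8.64]
19.4167 [-6.46200166  8.70371107  9.12835149]
```

View pics/seat1.png

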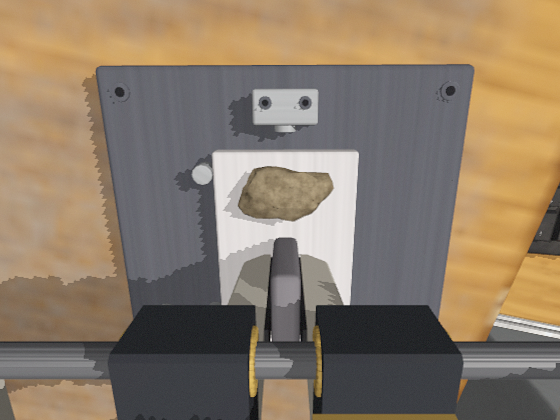

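The plate's long edge now touches dowel_b at (202,174), but about 8 mm is left to the end stop, from the plate end at row 151 to the button at row 130. I'll release and push the bar with closed fingers.

```bash
python3 - <<'E'
from h import *
r.set_gripper(.3); p=tcp(); print(p,force())
fl(p,.265); r.set_gripper(0)
fl([.001,.042],.265); fl([.001,.042],.2145)
push([0,-1],7,maxd=.03)
y=tcp()
fl([.001,y[1]+.008],.2145); fl([.001,y[1]+.008],.265)
# x push: closed fingers 35 wide in x; bar half 6
yb=y[1]-.0255; print("bar y est",yb)
fl([-.036,yb],.265); fl([-.036,yb],.2145)
push([1,0],7,maxd=.03)
x=tcp(); fl([x[0]-.008,yb],.2145); fl([x[0]-.008,yb],.265)
fl([.0,.042],.265); fl([.0,.042],.2145); push([0,-1],7,maxd=.03); 
y=tcp();fl([.0,y[1]+.008],.2145)
fl([.0,y[1]+.008],.30); print(r.sense()['time'])
fl([0,-.0],.32);r.wait(.2)
ci=imaging.camera_info("wrist");im=imaging.get_image("wrist");np.savez("pics/seat2.npz",**ci)
cv2.imwrite("pics/seat2.png",im);cv2.imwrite("pics/seat2c.png",cv2.resize(im[20:320,130:430],(600,600),interpolation=cv2.INTER_CUBIC))
E
```

```text
[0.00193108 0.00652033] [-0.23472003  0.0020878   0.93615643]
push [ 0. -1.] travel 0.015 df [0.3 7.1 3.6] tcp [ 1.12 27.29]
bar y est 0.0017897844045556624
push [1. 0.] travel 0.017 df [-8.2  1.2  7. ] tcp [-19.86   1.69]
push [ 0. -1.] travel 0.016 df [0.3 8.6 5.7] tcp [ 0.05 27.02]
42.1917
```

View pics/seat2c.png

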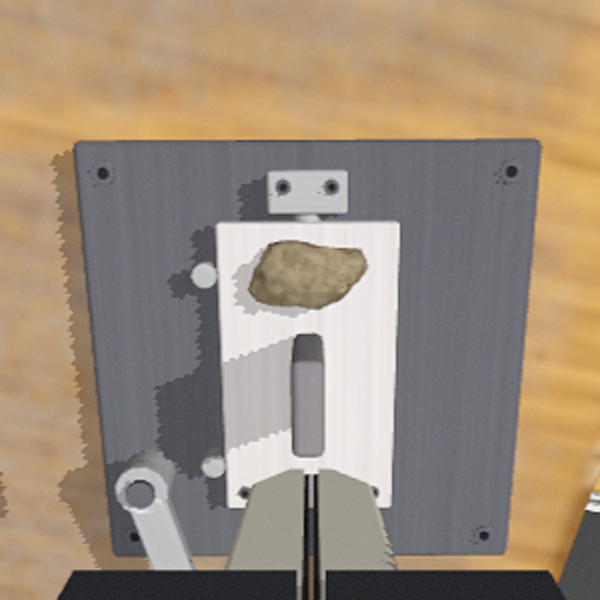

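The rock end is against the stop button and the long edge is against both dowels, at (204,275) and (213,466). Next is the keeper.

```bash
python3 - <<'E'
from h import *
K=lambda t:[.068-.068*np.sin(t),.046+.068*np.cos(t)]
r.set_gripper(.45)
fl(K(.28),.275,.2); fl(K(.28),.2245,.12); f0=force(); print(f0)
r.set_gripper(0,newtons=10); s=r.sense(); print(s['gripper_width']*93,s['grip_force'],(tcp()*1e3).round(1))
for t in np.linspace(.28,1.57,8)[1:]:
    fl(K(t),.2245,.1); print(round(t,2),(force()-f0).round(1))
fl(K(1.60),.2245,.05); print((force()-f0).round(1),r.sense()['gripper_width']*93,tcp())
r.set_gripper(.35); fl(K(1.57),.275,.15); fl([0,-.0],.33,.2); r.wait(.2)
print(r.sense()['time'])
ci=imaging.camera_info("wrist");im=imaging.get_image("wrist");np.savez("pics/end.npz",**ci)
cv2.imwrite("pics/endc.png",cv2.resize(im[20:320,130:430],(600,600),interpolation=cv2.INTER_CUBIC))
E
```

```text
[ 1.71183901 -0.41621261  0.56102595]
12.48075139523295 10.000274330377579 [ 49.4 111.3]
0.46 [-2.  -0.   3.8]
0.65 [-2.   0.5  4. ]
0.83 [-1.4 -0.9  4.2]
1.02 [-1.3 -0.4  4.9]
1.2 [-0.1 -1.2  4.7]
1.39 [ 1.2 -0.4  4.5]
1.57 [1.7 0.6 3.5]
[2.3 6.5 7.5] 12.960569667012676 [0.00059567 0.04573124]
49.7
```

View pics/endc.png

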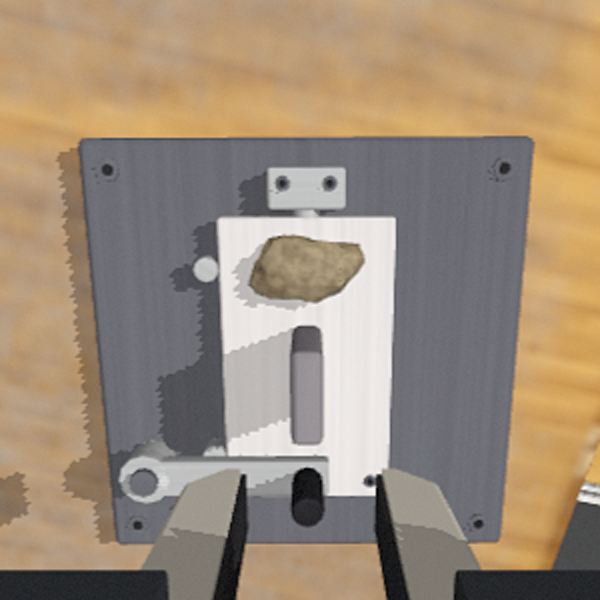

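The keeper is fully across, and I felt its stop as a 6.5 N rise. I'll take one closer look at the contacts.

```bash
python3 - <<'E'
from h import *
fl([.02,.055],.285,.2); r.wait(.3)
ci=imaging.camera_info("wrist");im=imaging.get_image("wrist");np.savez("pics/fin.npz",**ci)
P=[(.035,-.04,.022),(.035,.04,.022),(0,-.06,.022)]
t=[]
for x,y,z in P:
    u,v=w2px(ci,[*(F+RF@[x,y]),z]).round().astype(int);print(u,v)
    t.append(cv2.resize(cv2.copyMakeBorder(im,40,40,40,40,cv2.BORDER_CONSTANT)[v+5:v+75,u+18:u+62],(264,420),interpolation=cv2.INTER_CUBIC))
cv2.imwrite("pics/fin.png",np.hstack(t));print(r.sense()['time'])
E
```

```text
261 83
264 204
317 49
50.6167
```

View pics/fin.png

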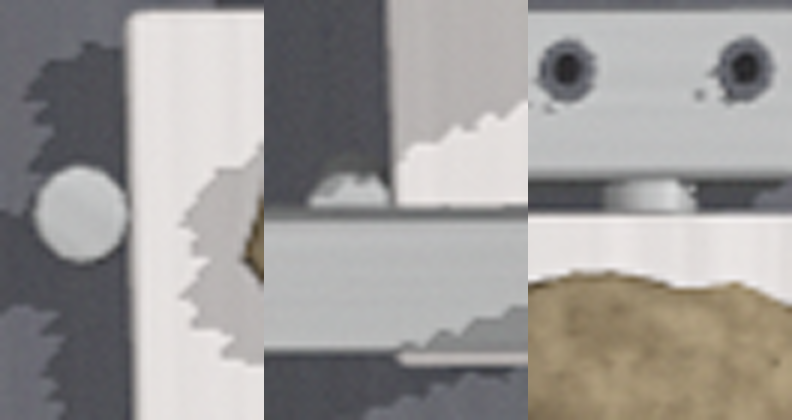

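The rock end meets the button and dowel_a's region meets the edge. Dowel_b shows at most a few tenths of a millimetre of gap, since its edge is at 126 and the plate bevel is at 127–133. I have time for one gentle confirming push towards the dowels, then I hand in.

```bash
python3 - <<'E'
from h import *
fl([-.029,-.004],.285,.25); r.set_gripper(0); fl([-.029,-.004],.2145,.15)
push([1,0],8,maxd=.014); x=tcp()
fl([x[0]-.01,-.004],.2145); fl([x[0]-.01,-.004],.30,.2); r.wait(.2)
ci=imaging.camera_info("wrist");im=imaging.get_image("wrist");print(r.sense()['time'],force())
fl([-.02,.055],.30,.2); r.wait(.2)
im2=cv2.imread("pics/endc.png")
print(r.sense()['time']); print(r.job_done())
E
```

```text
push [1. 0.] travel 0.011 df [-10.7   1.5   9.9] tcp [-19.33  -4.37]
56.7417 [-0.48586119 -0.39462013 -0.56988565]
57.3917
the job is handed in; nothing more can be done
None
```

The job is handed in at 57.4 s. The longer carrier was pushed against the end stop and both dowels and the keeper is fully across it, though I gave it one more gentle push onto the dowels after the keeper was closed and did not view a picture after that push.

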